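# Feed one tin and pack it

## Robot

A 6-joint arm with a two-finger parallel gripper is mounted at the origin on the work surface. World frame = base frame: x ahead of the robot, y to its left, z up, the work surface at z = 0. Lengths are in m, angles in rad, forces in N, time in s.
With the tool pointing down it reaches from about 0.325 to 0.775 m from the base axis. Payload 5.5 kg.
Tool frame: the origin (TCP) lies midway between the tips of the shut fingers; the grasp point (between the pads) lies ctrl.hold_point_z behind it (ctrl.hold_point_z is the distance from the TCP to the grasp point, in m); z points along the fingers, y is the line along which they close (so a half turn about z gives the same grasp; the last joint's range is limited). The gripper opens to 85 mm and grips with 20 to 120 N. Pads are 22 mm wide; open, the fingers measure 114 mm over their backs; the gripper's body (76 mm by 85 mm) begins 54 mm behind the grasp point. The pads swing forward as they close: fully open they stand 13 mm farther back than shut.
Start: joints at [1.08, 0.091, 1.231, -0, 1.82, -0.057], TCP at [0.252, 0.544, 0.231] pointing down, gripper open.
Joint ranges: [-2.87, 2.87], [-0.86, 2.18], [0.17, 2.46], [-1.51, 4.65], [0.06, 2.69], [-2.65, 2.65]. Speed limits (rad/s): [2.57, 2.57, 3.01, 3.14, 3.14, 3.14].

## Interface

Orientations are given as [roll, pitch, yaw] about the fixed x, y, z axes, in that order (R = Rz(yaw) Ry(pitch) Rx(roll)).
In Python, from workcell import ctrl gives the robot as it stands. The module is installed in compiled form; this text tells all that it offers.
- The arm moves only by the tool move_arm, never from a script. Its argument "plan" is a list of rows, each a list of 3 entries, a list of its own where there are three numbers: the finger opening in m, from 0 to 0.0854, then the shift along the tool's x, y, z in m, then the turn, a rotation vector about the tool's x, y, z in rad. In form: [[claw, [dx, dy, dz], [rx, ry, rz]], ...]. A call has 1 to 5 rows; each row shifts and turns the commanded pose from where the row before left it, along the tool's axes as they then stand; what a row does not reach is not made up. A row lasts 1/12 s, in which the tool goes at most 41.7 mm and 7.16 degrees, less where a joint would pass 70% of its speed; a pose out of reach is approached as far as the arm can. A call with a gripper value outside its range is refused whole. The fingers move at their own pace and stop on an object; "squeeze" is the grip in N (left out, the last holds). Time passes only in rows, so rows that do not move let the fingers close. It gives the time, the measured TCP pose, the force, the opening and the grip force at its end, in the units of the state.
- ctrl.read_state(): the state, without advancing time (a new reading comes with each control period).
- ctrl.camera(name): name is "scene" or "side" or "wrist"; returns a dict with "image" (384x512x3 uint8, red, green, blue), "K" (3x3 intrinsics, pixels), "rvec" (rotation vector, rad) and "tvec" (3), from world to camera coordinates, as OpenCV has them. Camera axes: x right, y down, z forward; pixel columns grow to the right and rows downward; lengths in m; the calibration is good to about 2 mm. A picture is of the moment at which its call begins. There is no depth.
- ctrl.finish_job(): hands the job in; it is judged then, once.
The state is a dict: "t": time; "joint_pos": joint angles; "qvel": joint speeds; "tau": joint torques, N m; "tcp_pos": TCP position; "eef_rot": TCP orientation; "force": force on the tool from outside, world axes, zero at the start; "torque": the same for the moment, N m; "opening": finger opening in m; "gripper_force": force on a finger pad.
Only numpy, scipy, OpenCV 4.12 (cv2) and the standard library are available. Lean on these libraries where they do the work, as an engineer would, in place of code of your own. Each camera call takes 0.05 s, during which the arm holds its last target. There are 200 camera calls.

## Task

Press the red pad of the tin feeder all the way down so that one tin rolls out to the front lip, and let the rocker come back up by itself. Then lay that tin, on its side like its neighbours, centred in the empty nest of the gift box; set it down rather than dropping it. Feed no second tin and leave the packed tins and the other things on the bench where they are.

Things in the scene. Friction and masses are not known exactly. Their poses are not given: they have to be found in the camera images.
- rocker (a joint): angle of the feeder's rocker in rad: 0 at rest (red pad up), 0.52 fully pressed (stop). It is a see-saw across the feeder: pushing the red pad down drops the front gate pin and tips up the rear gate pin and the brass counterweight, so exactly one tin rolls away and the next is held. The counterweight brings it back to 0 when let go; about 4 N on the pad press it, all along the stroke.
- pad_top (a point): centre of the top face of the red press pad (36 x 40 mm) beside the feeder; it moves with the rocker, from 56 mm above the table at rest straight down to 29 mm at full stroke. The pad circles the rocker's axis, 52 mm away. Keep it down about a second so that the tin can roll clear of the gate before the front pin comes up again; it is then at rest at the lip within another second.
- rocker_axis (a point): point on the rocker's axis in the feeder's middle plane, 46 mm above the table; the axis is the feeder's y. The pad's centre is 50 mm towards the lip and 70 mm to the feeder's +y side of it
- feeder: fixed aluminium gravity feeder, a sloping track 350 mm long and 70 mm wide on legs; origin on the table under the gate, x points up the slope away from the lip, y is the direction of the tins' axes, towards the red pad. Side guides 30 mm above the rails end 40 mm uphill of the pocket; at the pocket they stand only 5 mm above the rails and the lip 18 mm, so that a tin there can be taken by its two ends
- pocket (a point): centre of a tin that has rolled to the front lip, 105 mm before the gate, 73 mm above the table
- tin1_center (a point): centre of the front tin in the feeder, the one that is fed: green-labelled metal tin, 52 mm diameter, 60 mm long, about 0.1 kg; its y axis is the tin's axis (it rolls, so x and z turn)
- tin2_center (a point): centre of the second tin in the feeder, same make; it moves down by one place when the rocker returns
- tin3_center (a point): centre of the third tin in the feeder
- tin4_center (a point): centre of the last tin in the feeder
- giftbox: fixed low blue gift box 214 x 134 mm, walls 18 mm high, with 34 mm of free floor beyond each end of a packed tin; origin on the table under its centre; three card nests side by side along its x, 68 mm apart, tins lie along its y
- nest_empty: the empty card nest, a V trough 44 mm long, 66 mm wide and 27 mm high, its trough along its own y; origin at its underside, 3 mm above the table
- nest_empty_seat (a point): where the centre of a tin lying in the empty nest must be, 40 mm above the table
- packed_b_center (a point): centre of a tin already packed in the box, to be left alone
- packed_c_center (a point): centre of the other packed tin, to be left alone
- tape: roll of brown packing tape, 96 mm across, 48 mm high; origin at its underside; a bystander, leave it alone
- tape_gun: black desk tape dispenser 150 x 50 mm, 75 mm high; origin at its underside; a bystander, leave it alone
- scoop: aluminium scoop, 195 mm long; origin at its underside; a bystander, leave it alone
- spare_tin: black-labelled tin standing upright, 60 mm high; origin at its underside; a bystander, leave it alone
- cutter: yellow box knife, 155 mm long, lying between feeder and box; origin at its underside; a bystander, leave it alone
- stamp: wooden hand stamp, 62 mm high; origin at its underside; a bystander, leave it alone

How it is judged:
By the outcome, as a careful person would: the job done as asked, in the order asked, and still so for the second after the job is handed in, with the robot touching nothing.
It also fails if it takes over 56 s, if anything falls off the work surface, if the arm or the gripper's body presses on something with over 40 N, if the wrist force passes 120 N, or if a joint passes its speed limit or range.

## Working session

There is one attempt and no reset: what is moved stays moved. The work goes in short steps, Python scripts to look and compute and a tool call to move; the robot and the scene stay as the last step left them, time stands still between calls to the robot, and variables do not carry over. Pictures are saved under pics/ and viewed, at most 10 in all, crops included, and the job is handed in when it is done.

Besides the shell and the picture viewer there is one more tool, called after "Call:" as a command line: name --argument value ..., lists and objects as JSON in quotes. move_arm: Moves the arm, as the interface text tells. Its arguments: {"type":"object","properties":{"plan":{"type":"array"},"squeeze":{"type":"number"}},"required":["plan"]}

```bash
mkdir -p pics; cat > h.py <<'E'
import numpy as np, cv2, json
from workcell import ctrl
def snap(n,f):
    c=ctrl.camera(n); cv2.imwrite(f'pics/{f}.png',c['image'][:,:,::-1])
    np.savez(f'{f}.npz',K=c['K'],r=c['rvec'],t=c['tvec'])
def P(f):
    d=np.load(f'{f}.npz'); R=cv2.Rodrigues(d['r'])[0]
    return d['K'],R,d['t'].reshape(3)
def tri(obs):  # [(file,(u,v))..]
    A=[];b=[]
    for f,(u,v) in obs:
        K,R,t=P(f); o=-R.T@t; d=R.T@np.linalg.solve(K,[u,v,1]); d/=np.linalg.norm(d)
        M=np.eye(3)-np.outer(d,d); A.append(M); b.append(M@o)
    A=np.vstack(A);b=np.hstack(b); x,_,_,_=np.linalg.lstsq(A,b,rcond=None)
    return x, np.abs(A@x-b).max()
def onz(f,uv,z):
    K,R,t=P(f); o=-R.T@t; d=R.T@np.linalg.solve(K,[uv[0],uv[1],1]); return o+d*(z-o[2])/d[2]
def proj(f,X):
    K,R,t=P(f); p=K@(R@np.asarray(X,float)+t); return p[:2]/p[2]
E
python3 - <<'E'
from h import *
print(ctrl.hold_point_z, ctrl.read_state())
for n in('scene','side','wrist'):
    snap(n,n+'0'); K,R,t=P(n+'0'); print(n,-R.T@t,R[2],K[0,0])
a=cv2.imread('pics/scene0.png');b=cv2.imread('pics/side0.png')
cv2.imwrite('pics/s0b.png',cv2.resize(a,(800,600)));cv2.imwrite('pics/d0b.png',cv2.resize(b,(800,600)))
E
```

```text
0.0187 {'t': 0.0, 'joint_pos': array([ 1.08033512e+00,  9.18617029e-02,  1.23187587e+00,  8.42248018e-06,
        1.81980283e+00, -5.67114002e-02]), 'qvel': array([-0.00105743,  0.00052614, -0.00117298, -0.00144389,  0.00114691,
        0.00055853]), 'tau': array([ 1.03698658e-04, -4.58769143e+01, -4.17994201e+01, -4.50657280e-04,
        1.26141941e-02, -2.05154873e-05]), 'tcp_pos': array([0.25203875, 0.54418744, 0.23015482]), 'eef_rot': array([-3.13964849e+00, -1.18554347e-04,  2.70784480e+00]), 'force': array([ 0.78245984, -0.92024549, -0.8824686 ]), 'torque': array([-0.02823876,  0.01515776, -0.01335208]), 'gripper_force': 0.0, 'opening': 0.08527003028617615}
scene [ 1.3734709  -0.25292246  0.81503312] [-0.71840456  0.22118558 -0.65952394] 378.7432975057092
side [ 0.18558691 -0.58519358  0.84926807] [ 0.37474323  0.56364775 -0.73611733] 368.82589251813465
wrist [0.18254557 0.57624876 0.37408806] [ 0.27120921 -0.1261308  -0.95422041] 327.17542948145956
```

View pics/s0b.png

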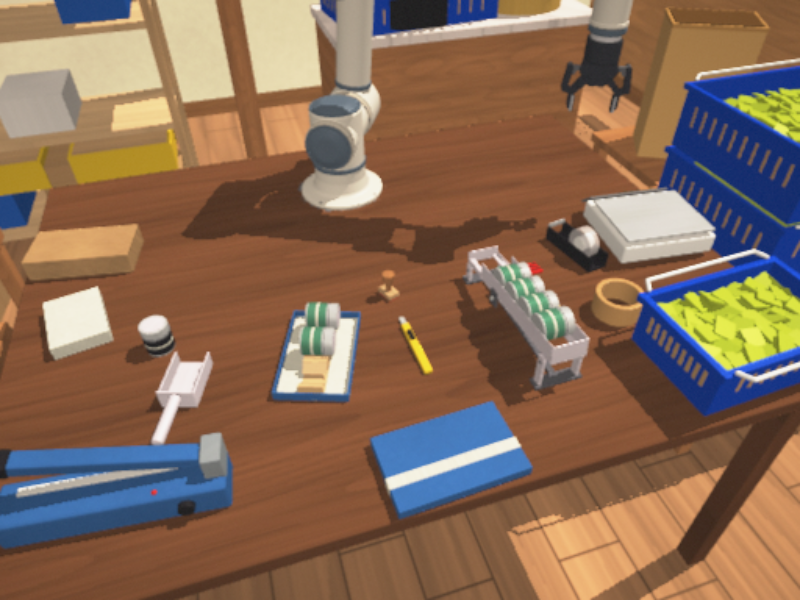

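View pics/d0b.png

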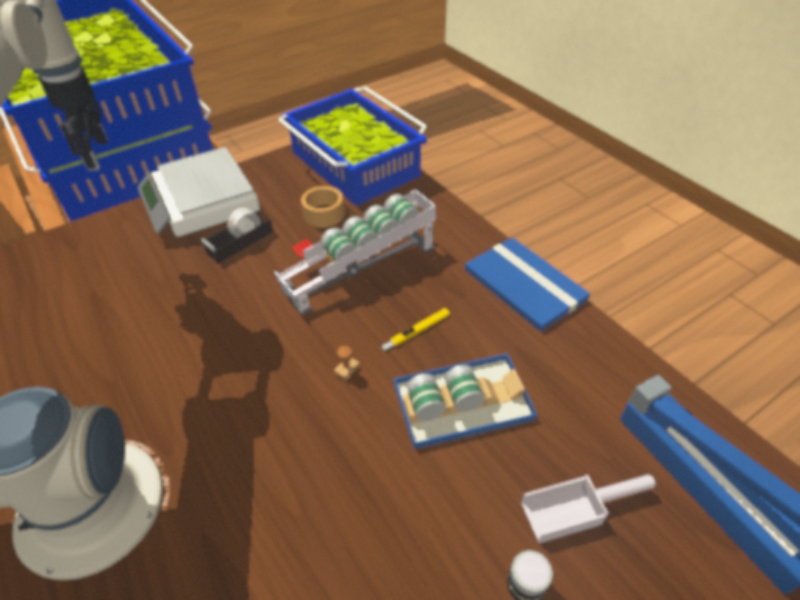

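```bash
python3 - <<'E'
from h import *
def cr(f,x,y): return cv2.resize(cv2.imread(f'pics/{f}.png')[y:y+75,x:x+100],(400,300),interpolation=cv2.INTER_CUBIC)
# 4x, tiles
m=np.vstack([np.hstack([cr('scene0',290,155),cr('scene0',160,190)]),np.hstack([cr('side0',175,122),cr('side0',245,218)])])
cv2.imwrite('pics/m1.png',m)
cv2.imwrite('pics/w0b.png',cv2.resize(cv2.imread('pics/wrist0.png'),(800,600)))
E
```

```text
(no output)
```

View pics/m1.png

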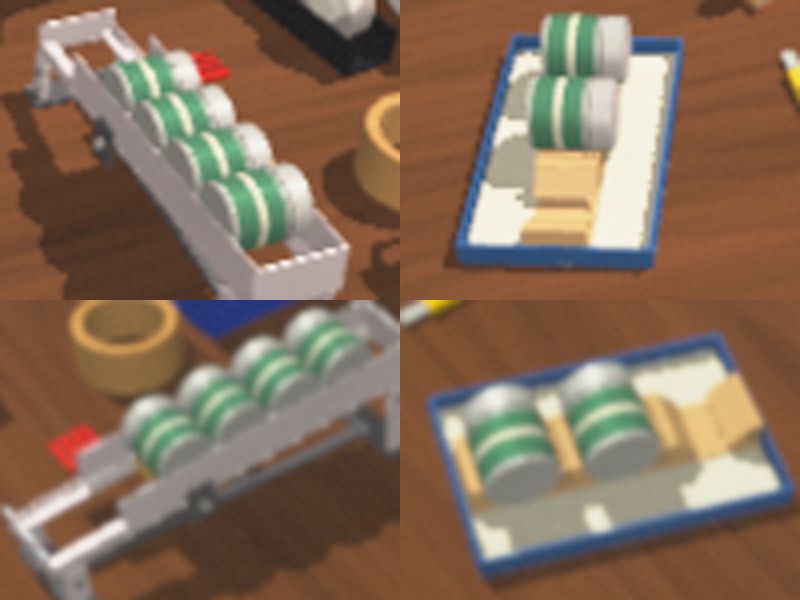

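View pics/w0b.png

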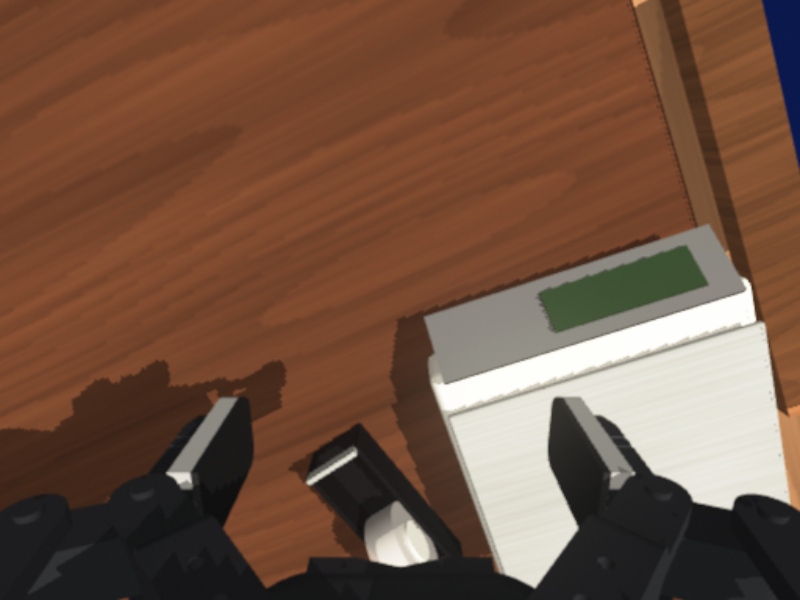

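```bash
python3 - <<'E'
from h import *
off={'s1':('scene0',290,155),'s2':('scene0',160,190),'d1':('side0',175,122),'d2':('side0',245,218)}
def q(k,x,y): f,a,b=off[k]; return (f,(a+(x+.5)/4-.5,b+(y+.5)/4-.5))
T={'boxLxLy':(q('s2',112,38),q('d2',85,264)),'boxLxHy':(q('s2',282,40),q('d2',30,98)),'boxHxHy':(q('s2',253,250),q('d2',318,35)),'boxHxLy':(q('s2',60,245),q('d2',390,190)),
'tin1':(q('s1',150,80),q('d1',167,137)),'tin4':(q('s1',258,207),q('d1',330,45)),'tin2':(q('s1',184,115),q('d1',222,105)),'tin3':(q('s1',220,153),q('d1',278,73)),
'packA':(q('s2',187,48),q('d2',113,143)),'packB':(q('s2',175,113),q('d2',203,120)),
'lipLy':(q('s1',40,22),q('d1',52,255)),'lipHy':(q('s1',112,12),q('d1',10,208)),'padHyLx':(q('s1',213,52),q('d1',52,142)),'padHyHx':(q('s1',230,70),q('d1',88,127))}
for k,v in T.items(): x,e=tri(v); print(k,x.round(4),round(e,4))
for k in('boxLxLy','boxLxHy','boxHxHy','boxHxLy'): print(k,[onz(f,u,.018).round(3)[:2] for f,u in T[k]])
for k in('padHyLx','padHyHx'): print(k,[onz(f,u,.056).round(3)[:2] for f,u in T[k]])
E
```

```text
boxLxLy [ 0.4661 -0.2051  0.0148] 0.0004
boxLxHy [ 0.5097 -0.0787  0.0149] 0.0003
boxHxHy [ 0.7092 -0.1506  0.015 ] 0.0004
boxHxLy [ 0.6625 -0.2744  0.0131] 0.0001
tin1 [0.5742 0.2137 0.0908] 0.0003
tin4 [0.7346 0.2187 0.1032] 0.0015
tin2 [0.6263 0.2156 0.0969] 0.0004
tin3 [0.6799 0.2159 0.1042] 0.0006
packA [ 0.524  -0.1549  0.0404] 0.0001
packB [ 0.5851 -0.175   0.0375] 0.0019
lipLy [0.4489 0.1758 0.0653] 0.001
lipHy [0.4474 0.2428 0.0608] 0.0001
padHyLx [0.5138 0.3038 0.052 ] 0.0002
padHyHx [0.5453 0.3011 0.056 ] 0.0012
boxLxLy [array([ 0.47 , -0.206]), array([ 0.465, -0.206])]
boxLxHy [array([ 0.513, -0.08 ]), array([ 0.508, -0.08 ])]
boxHxHy [array([ 0.711, -0.151]), array([ 0.707, -0.153])]
boxHxLy [array([ 0.667, -0.274]), array([ 0.66 , -0.276])]
padHyLx [array([0.518, 0.301]), array([0.512, 0.299])]
padHyHx [array([0.544, 0.303]), array([0.545, 0.298])]
```

The mosaic shows the box rim corners, tins, lip and pad in both views. They triangulate consistently: box 212 mm long, box yaw about -0.34, pad height 52–56 mm, tins along x at y≈0.215. The wrist view shows only the scale and the tape gun. I'm moving over the feeder now for a close look.

Call:
move_arm --plan '[[0.0,[-0.034,-0.0145,0],[0,0,0]],[0.0,[-0.034,-0.0145,0],[0,0,0]],[0.0,[-0.034,-0.0145,0],[0,0,0]],[0.0,[-0.034,-0.0145,0],[0,0,0]],[0.0,[-0.034,-0.0145,0],[0,0,0]]]'

```text
t: 0.57
tcp_pos: [0.3767, 0.4058, 0.2309]
eef_rot: [-3.141, -0.0, 2.708]
force: [0.6, 1.1, -0.3]
opening: 0.0252
gripper_force: 0.0
```

Call:
move_arm --plan '[[0.0,[-0.034,-0.0145,0],[0,0,0]],[0.0,[-0.034,-0.0145,0],[0,0,0]],[0.0,[-0.034,-0.0145,0],[0,0,0]],[0.0,[-0.034,-0.0145,0],[0,0,0]],[0.0,[-0.034,-0.0145,0],[0,0,0]]]'

```text
t: 0.98
tcp_pos: [0.5006, 0.2684, 0.231]
eef_rot: [-3.141, -0.0, 2.708]
force: [0.4, 1.1, 0.3]
opening: -0.0001
gripper_force: 0.0
```

Call:
move_arm --plan '[[0.0,[0,0,0],[0,0,-0.115]],[0.0,[0,0,0],[0,0,-0.115]],[0.0,[0,0,0],[0,0,-0.115]],[0.0,[0,0,0],[0,0,-0.115]],[0.0,[0,0,0],[0,0,0]]]'

```text
t: 1.4
tcp_pos: [0.4998, 0.2697, 0.2308]
eef_rot: [-3.141, -0.001, -3.112]
force: [-0.3, 0.2, -0.1]
opening: 0.0003
gripper_force: 0.0
```

```bash
python3 - <<'E'
from h import *
s=ctrl.read_state(); print(s['t'],s['tcp_pos'],s['eef_rot'],s['force'],s['opening'])
snap('wrist','w1'); cv2.imwrite('pics/w1b.png',cv2.resize(cv2.imread('pics/w1.png'),(800,600)))
E
```

```text
1.4 [0.49975722 0.2697277  0.23084044] [-3.14130586e+00 -7.33917636e-04 -3.11173252e+00] [-0.33839396  0.21279452 -0.12049019] 0.0002592271475177706
```

View pics/w1b.png

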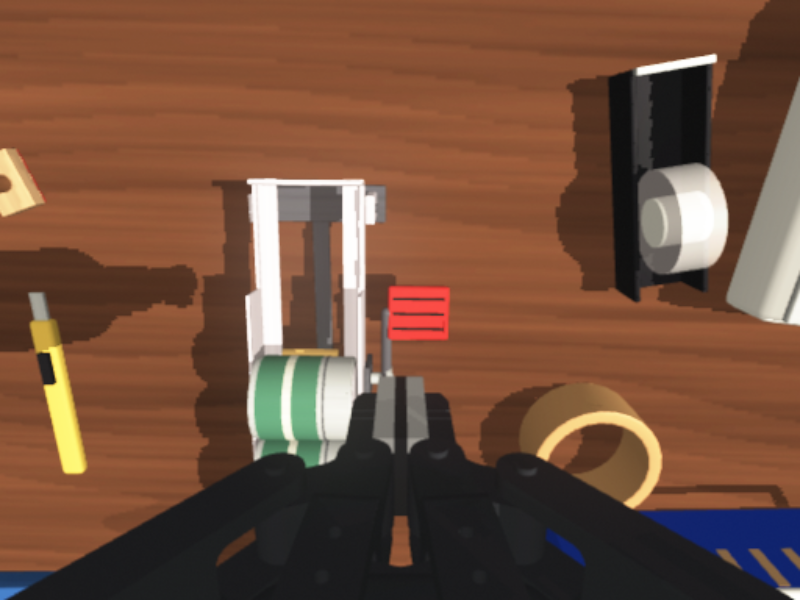

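The wrist view shows the red pad at (388–450, 287–340), the lip from (250,181) to (364,181), and the front tin at (250–357, 355–440). Nothing obstructs the pad.

```bash
python3 - <<'E'
from h import *
g=lambda x,y:((x+.5)/1.5625-.5,(y+.5)/1.5625-.5)
p=[onz('w1',g(*c),.056) for c in((388,287),(449,287),(450,340),(389,340))]
print(np.round(p,4),np.mean(p,0))
for c in((250,181),(364,181)): print('lip',onz('w1',g(*c),.065).round(4))
o=lambda x,y,a,b:(a+(x+.5)/4-.5,b+(y+.5)/4-.5)
for n,a,b,c in(('lipL',(250,181),(40,22),(52,255)),('lipH',(364,181),(112,12),(10,208)),('padH',(449,287),(213,52),(52,142)),('padHH',(450,340),(230,70),(88,127))):
  x,e=tri([('w1',g(*a)),('scene0',o(*b,290,155)),('side0',o(*c,175,122))]); print(n,x.round(4),e.round(4))
E
```

```text
[[0.5113 0.2622 0.056 ]
 [0.5101 0.3016 0.056 ]
 [0.5468 0.3044 0.056 ]
 [0.5479 0.2637 0.056 ]] [0.52902481 0.28296446 0.056     ]
lip [0.4463 0.1795 0.065 ]
lip [0.4443 0.2467 0.065 ]
lipL [0.4476 0.1776 0.0636] 0.002
lipH [0.446  0.2449 0.0591] 0.0018
padH [0.5128 0.3032 0.0518] 0.0014
padHH [0.5458 0.3026 0.0556] 0.0018
```

Call:
move_arm --plan '[[0.0,[-0.022,0.0235,0],[0,0,0]],[0.0,[0,0,0.04],[0,0,0]],[0.0,[0,0,0.04],[0,0,0]],[0.0,[0,0,0.04],[0,0,0]],[0.0,[0,0,0.04],[0,0,0]]]'

```text
t: 1.87
tcp_pos: [0.5209, 0.2942, 0.0694]
eef_rot: [3.142, 0.0, -3.119]
force: [1.1, -0.3, -0.3]
opening: 0.0003
gripper_force: 0.0
```

Call:
move_arm --plan '[[0.0,[0,0,0.01],[0,0,0]],[0.0,[0,0,0.005],[0,0,0]],[0.0,[0,0,0.005],[0,0,0]]]'

```text
t: 2.12
tcp_pos: [0.5213, 0.2943, 0.0529]
eef_rot: [3.141, 0.0, -3.117]
force: [-4.3, -1.0, 5.5]
opening: 0.0005
gripper_force: 2.8
```

Contact is at about 0.056 with a force near 5 N, as expected. Pressing on.

Call:
move_arm --plan '[[0.0,[0,0,0.006],[0,0,0]],[0.0,[0,0,0.006],[0,0,0]],[0.0,[0,0,0.004],[0,0,0]]]'

```text
t: 2.37
tcp_pos: [0.5227, 0.2949, 0.0389]
eef_rot: [3.139, 0.005, -3.116]
force: [-2.7, -1.0, 3.4]
opening: 0.0
gripper_force: 2.3
```

Call:
move_arm --plan '[[0.0,[0,0,0.003],[0,0,0]],[0.0,[0,0,0.002],[0,0,0]],[0.0,[0,0,0.0],[0,0,0]]]'

```text
t: 2.62
tcp_pos: [0.5223, 0.2945, 0.0318]
eef_rot: [3.14, 0.003, -3.116]
force: [0.5, 0.0, 4.1]
opening: -0.0001
gripper_force: 1.6
```

Call:
move_arm --plan '[[0.0,[0,0,0.002],[0,0,0]],[0.0,[0,0,0.001],[0,0,0]],[0.0,[0,0,0.0],[0,0,0]]]'

```text
t: 2.87
tcp_pos: [0.5219, 0.2944, 0.0287]
eef_rot: [3.141, 0.002, -3.116]
force: [0.1, 0.5, 7.4]
opening: 0.0
gripper_force: 3.2
```

Call:
move_arm --plan '[[0.0,[0,0,0.001],[0,0,0]],[0.0,[0,0,0.001],[0,0,0]],[0.0,[0,0,0.0],[0,0,0]],[0.0,[0,0,0.0],[0,0,0]],[0.0,[0,0,0.0],[0,0,0]]]'

```text
t: 3.28
tcp_pos: [0.522, 0.2945, 0.0285]
eef_rot: [3.14, 0.003, -3.115]
force: [-4.4, -2.4, 14.4]
opening: 0.0001
gripper_force: 7.7
```

The pad is at its stop (force rises, no more travel). Holding it down about a second, then lifting straight up.

Call:
move_arm --plan '[[0.0,[0,0,0.0],[0,0,0]],[0.0,[0,0,0.0],[0,0,0]],[0.0,[0,0,0.0],[0,0,0]],[0.0,[0,0,0.0],[0,0,0]],[0.0,[0,0,0.0],[0,0,0]]]'

```text
t: 3.7
tcp_pos: [0.522, 0.2945, 0.0285]
eef_rot: [3.14, 0.003, -3.115]
force: [-4.6, -1.8, 15.8]
opening: 0.0001
gripper_force: 7.7
```

```bash
python3 - <<'E'
from h import *
for n in('scene','side'): snap(n,n+'1')
def cr(f,x,y): return cv2.resize(cv2.imread(f'pics/{f}.png')[y:y+75,x:x+100],(400,300),interpolation=cv2.INTER_CUBIC)
cv2.imwrite('pics/m2.png',np.hstack([cr('scene1',290,145),cr('side1',165,122)]))
E
```

```text
(no output)
```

View pics/m2.png

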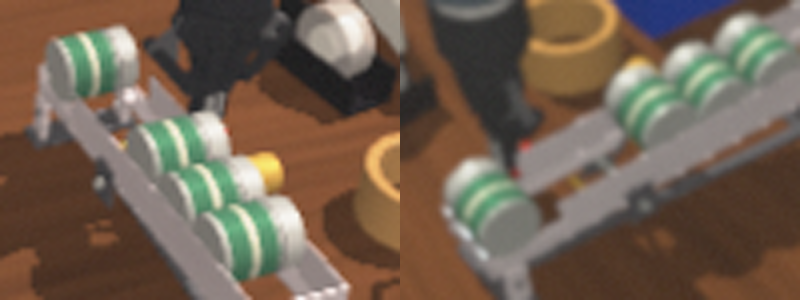

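One tin is at the lip and the other three are held. I'm lifting, and the brass counterweight is up, so it will return the rocker.

Call:
move_arm --plan '[[0.0,[0,0,-0.012],[0,0,0]],[0.0,[0,0,-0.02],[0,0,0]],[0.0,[0,0,-0.04],[0,0,0]],[0.0,[0,0,-0.04],[0,0,0]],[0.0,[0,0,-0.04],[0,0,0]]]'

```text
t: 4.22
tcp_pos: [0.5204, 0.2936, 0.1777]
eef_rot: [-3.14, -0.002, -3.116]
force: [0.7, 0.1, 0.3]
opening: -0.0001
gripper_force: 0.0
```

Call:
move_arm --plan '[[0.085,[0.022,-0.04,-0.01],[0,0,0]],[0.085,[0.022,-0.04,-0.01],[0,0,0]],[0.085,[0,0,0],[0,0,0]],[0.085,[0,0,0],[0,0,0]],[0.085,[0,0,0],[0,0,0]]]'

```text
t: 4.63
tcp_pos: [0.4838, 0.2217, 0.1946]
eef_rot: [3.141, -0.0, -3.116]
force: [-0.0, -0.4, -0.3]
opening: 0.0604
gripper_force: 0.0
```

```bash
python3 - <<'E'
from h import *
s=ctrl.read_state(); print(s['t'],s['tcp_pos'],s['eef_rot'],s['force'],s['opening'])
for n in('scene','side','wrist'): snap(n,n+'2')
def cr(f,x,y): return cv2.resize(cv2.imread(f'pics/{f}.png')[y:y+75,x:x+100],(400,300),interpolation=cv2.INTER_CUBIC)
w=cv2.imread('pics/wrist2.png')[60:210,150:350]
cv2.imwrite('pics/m3.png',np.vstack([np.hstack([cr('scene2',290,145),cr('side2',165,122)]),np.hstack([cv2.resize(w,(400,300)),cv2.resize(cv2.imread('pics/wrist2.png'),(400,300))])]))
E
```

```text
4.6333 [0.48375857 0.22170531 0.19463358] [ 3.14137075e+00 -4.44868541e-04 -3.11597351e+00] [-0.01642845 -0.41955369 -0.2532057 ] 0.06042434001007056
```

View pics/m3.png

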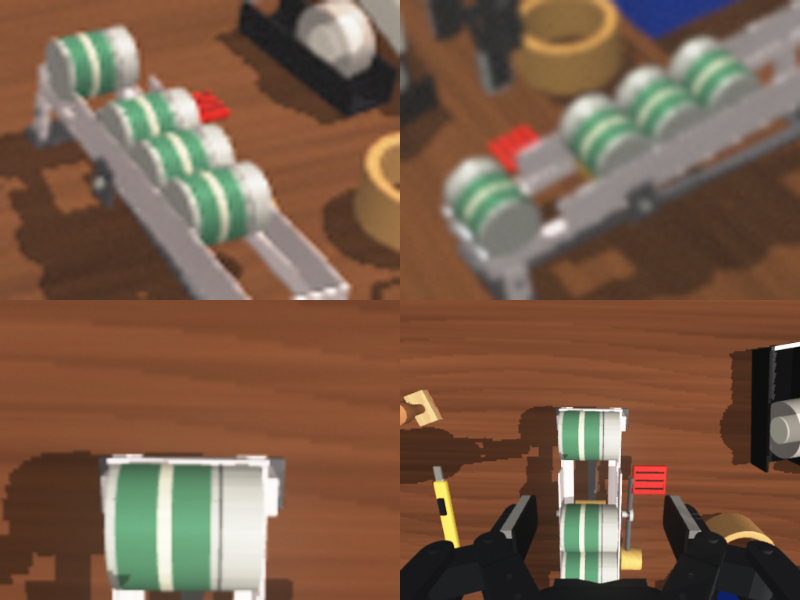

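The rocker is back up with the pad raised, and the remaining three tins have advanced one place. The fed tin rests at the lip: wrist crop spans 105–268 × 165–290, scene tile centre (93,62), side tile centre (91,208).

```bash
python3 - <<'E'
from h import *
o=lambda x,y,a,b,k=4:(a+(x+.5)/k-.5,b+(y+.5)/k-.5)
w=o(186.5,227,150,60,2)
x,e=tri([('wrist2',w),('scene2',o(93,62,290,145)),('side2',o(91,208,165,122))]); print(x,e)
print(tri([('scene2',o(93,62,290,145)),('side2',o(91,208,165,122))]))
print('onz',onz('wrist2',w,.078))
# ends at mid silhouette height
for z in(.073,.085,.095): print(z,[onz('wrist2',o(a,227,150,60,2),z).round(4)[:2] for a in(105,268)],[onz('wrist2',o(186,b,150,60,2),z).round(4)[0] for b in(165,290)])
# model silhouette fit in wrist for pocket candidate
for X in(.470,.473,.476,.479):
  C=np.array([X,.2125,.073]); u=np.array([-.027,1,0]); 
  pts=[proj('wrist2',C+s*.03*u+.026*np.array([np.cos(a),0,np.sin(a)])) for s in(-1,1) for a in np.linspace(0,6.28,60)]
  pts=np.array(pts); print(X,((pts.min(0)+.5-[150,60])*2-.5).round(0),((pts.max(0)+.5-[150,60])*2-.5).round(0))
E
```

```text
[0.47052461 0.21244109 0.07318661] 0.0013868551185098332
(array([0.46952032, 0.2142189 , 0.07173081]), np.float64(0.0004130485434438308))
onz [0.47030901 0.21123213 0.078     ]
0.073 [array([0.4724, 0.1772]), array([0.4707, 0.2449])] [np.float64(0.4458), np.float64(0.4992)]
0.085 [array([0.4694, 0.1791]), array([0.4678, 0.2438])] [np.float64(0.4441), np.float64(0.4951)]
0.095 [array([0.467 , 0.1807]), array([0.4654, 0.2428])] [np.float64(0.4426), np.float64(0.4916)]
0.47 [108. 160.] [268. 286.]
0.473 [108. 167.] [268. 293.]
0.476 [109. 175.] [268. 300.]
0.479 [109. 182.] [267. 307.]
```

Call:
move_arm --plan '[[0.085,[0.012,-0.0095,0],[0,0,0]],[0.085,[0,0,0.02],[0,0,0]],[0.085,[0,0,0.03],[0,0,0]],[0.085,[0,0,0.03],[0,0,0]],[0.085,[0,0,0.03],[0,0,0]]]'

```text
t: 5.2
tcp_pos: [0.472, 0.2126, 0.0834]
eef_rot: [3.142, -0.0, -3.114]
force: [0.3, 0.3, -0.4]
opening: 0.0851
gripper_force: 0.0
```

Call:
move_arm --plan '[[0.085,[0,0,0.02],[0,0,0]],[0.085,[0,0,0.0105],[0,0,0]],[0.085,[0,0,0],[0,0,0]]]'

```text
t: 5.45
tcp_pos: [0.4702, 0.2117, 0.0509]
eef_rot: [-3.14, -0.006, -3.115]
force: [-0.3, -1.3, 0.3]
opening: 0.0851
gripper_force: 0.0
```

```bash
python3 - <<'E'
from h import *
s=ctrl.read_state(); print(s['t'],s['tcp_pos'],s['eef_rot'],s['force'],s['opening'])
for n in('scene','wrist','side'): snap(n,n+'3')
def cr(f,x,y): return cv2.resize(cv2.imread(f'pics/{f}.png')[y:y+75,x:x+100],(400,300),interpolation=cv2.INTER_CUBIC)
cv2.imwrite('pics/m4.png',np.vstack([np.hstack([cr('scene3',270,125),cr('side3',145,122)]),np.hstack([cv2.resize(cv2.imread('pics/wrist3.png'),(400,300)),np.zeros((300,400,3),np.uint8)])]))
E
```

```text
5.45 [0.47024396 0.21172138 0.0509176 ] [-3.13951412 -0.00620737 -3.11461628] [-0.29452791 -1.32266384  0.29022935] 0.08514933465426316
```

View pics/m4.png

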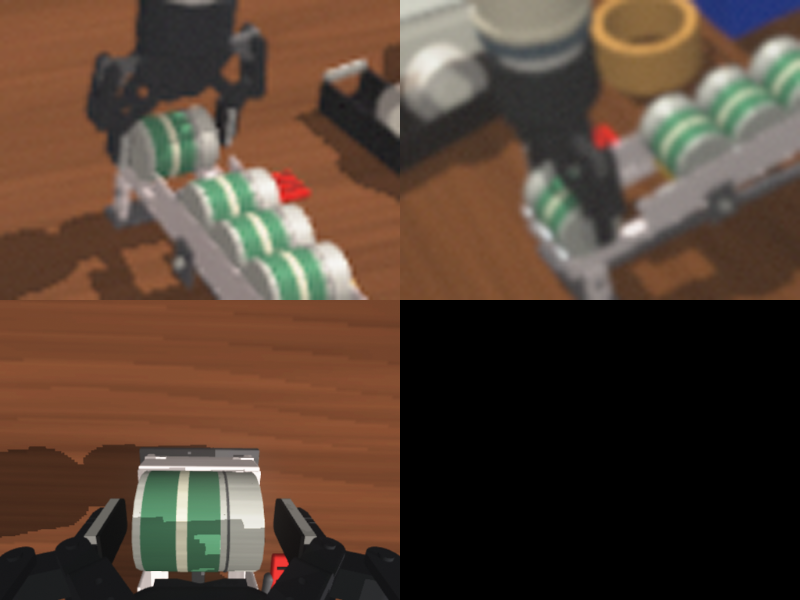

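The fingers straddle the tin evenly, with gaps of about 7 and 11 px in the small wrist view. Closing.

Call:
move_arm --plan '[[0.07,[0,0,0],[0,0,0]],[0.062,[0,0,0],[0,0,0]],[0.05,[0,0,0],[0,0,0]],[0.05,[0,0,0],[0,0,0]],[0.05,[0,0,0],[0,0,0]]]' --squeeze 35

```text
t: 6.02
tcp_pos: [0.473, 0.2122, 0.0565]
eef_rot: [3.141, 0.003, -3.115]
force: [0.4, 0.0, 6.0]
opening: 0.06
gripper_force: 37.2
```

Call:
move_arm --plan '[[0.05,[0,0,0],[0,0,0]],[0.05,[0,0,0],[0,0,0]]]'

```text
t: 6.18
tcp_pos: [0.473, 0.2123, 0.0565]
eef_rot: [3.14, 0.003, -3.115]
force: [-0.2, 0.1, 5.0]
opening: 0.0597
gripper_force: 37.2
```

Call:
move_arm --plan '[[0.05,[0,0,-0.01],[0,0,0]],[0.05,[0,0,-0.03],[0,0,0]],[0.05,[0,0,-0.04],[0,0,0]],[0.05,[0,0,-0.035],[0,0,0]],[0.05,[0,0,0],[0,0,0]]]'

```text
t: 6.6
tcp_pos: [0.4746, 0.2128, 0.1789]
eef_rot: [3.137, 0.012, -3.115]
force: [1.2, 0.4, 0.2]
opening: 0.0599
gripper_force: 38.6
```

```bash
python3 - <<'E'
from h import *
s=ctrl.read_state(); print(s['t'],s['tcp_pos'],s['eef_rot'],s['force'],s['opening'])
a=s['eef_rot'][2]; tx=np.array([np.cos(a),np.sin(a)]); ty=np.array([np.sin(a),-np.cos(a)])
d=np.array([.651,-.200])-s['tcp_pos'][:2]; print(d@tx,d@ty, tx,ty)
E
```

```text
6.6 [0.47455479 0.2128101  0.17892422] [ 3.13748967  0.01203643 -3.11542423] [1.15928886 0.35063005 0.16639838] 0.05990590436253697
-0.16558344115217233 -0.41728553226696863 [-0.99965763 -0.02616544] [-0.02616544  0.99965763]
```

Call:
move_arm --plan '[[0.05,[-0.0136,-0.0289,0],[0,0,0]],[0.05,[-0.0136,-0.0289,0],[0,0,0]],[0.05,[-0.0136,-0.0289,0],[0,0,0]],[0.05,[-0.0136,-0.0289,0],[0,0,0]],[0.05,[-0.0136,-0.0289,0],[0,0,0]]]'

```text
t: 7.02
tcp_pos: [0.5439, 0.0678, 0.1696]
eef_rot: [3.142, -0.001, -3.115]
force: [1.1, -0.1, -1.5]
opening: 0.0597
gripper_force: 38.7
```

Call:
move_arm --plan '[[0.05,[-0.0136,-0.0289,0],[0,0,0]],[0.05,[-0.0136,-0.0289,0],[0,0,0]],[0.05,[-0.0136,-0.0289,0],[0,0,0]],[0.05,[-0.0136,-0.0289,0],[0,0,0]],[0.05,[-0.0136,-0.0289,0],[0,0,0]]]'

```text
t: 7.43
tcp_pos: [0.6158, -0.075, 0.1694]
eef_rot: [3.141, -0.001, -3.116]
force: [0.2, 1.4, -2.3]
opening: 0.0594
gripper_force: 38.7
```

Call:
move_arm --plan '[[0.05,[-0.0136,-0.0289,0],[0,0,0]],[0.05,[-0.0136,-0.0289,0],[0,0,0]],[0.05,[-0.0136,-0.0289,0],[0,0,0]],[0.05,[-0.0136,-0.0289,0],[0,0,0]],[0.05,[-0.0136,-0.0289,0],[0,0,0]]]'

```text
t: 7.85
tcp_pos: [0.6875, -0.2175, 0.1691]
eef_rot: [3.141, -0.001, -3.115]
force: [0.1, 0.0, -1.5]
opening: 0.0596
gripper_force: 38.7
```

Call:
move_arm --plan '[[0.05,[0,0,0],[0,0,0.092]],[0.05,[0,0,0],[0,0,0.092]],[0.05,[0,0,0],[0,0,0.092]],[0.05,[0,0,0],[0,0,0.092]],[0.05,[0,0,0],[0,0,0]]]'

```text
t: 8.27
tcp_pos: [0.6871, -0.2162, 0.169]
eef_rot: [3.142, -0.001, 2.796]
force: [1.0, 0.3, -1.5]
opening: 0.0594
gripper_force: 38.7
```

```bash
python3 - <<'E'
from h import *
s=ctrl.read_state(); print(s['t'],s['tcp_pos'],s['eef_rot'],s['force'],s['opening'])
for n in('scene','side','wrist'): snap(n,n+'4')
cv2.imwrite('pics/w4b.png',cv2.resize(cv2.imread('pics/wrist4.png'),(800,600)))
E
```

```text
8.2667 [ 0.68708318 -0.21622771  0.16902105] [ 3.14158336e+00 -1.39002892e-03  2.79633500e+00] [ 1.01715802  0.34167792 -1.54815823] 0.059377547663150815
```

View pics/w4b.png

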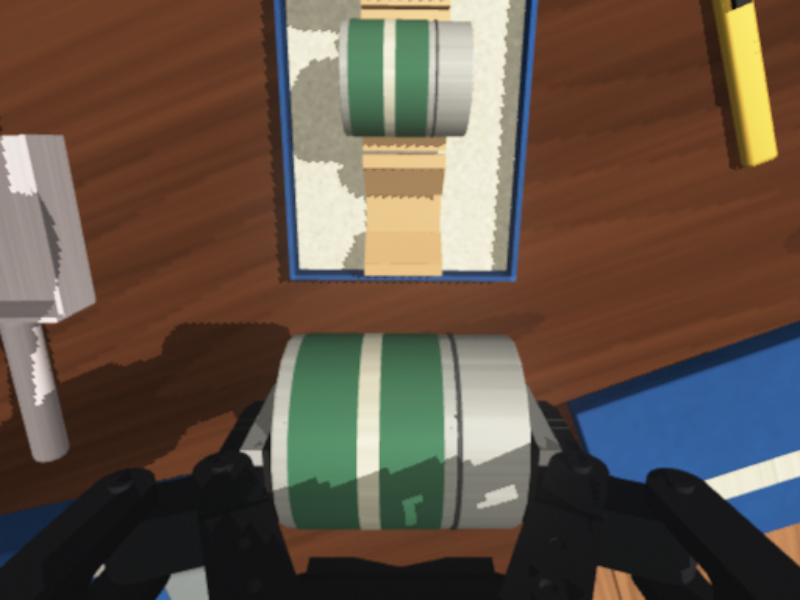

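The wrist view shows the held tin level and centred (271–530). The empty nest is at columns 365–442 with its near ridge at row 274, and the box end rim corners are at (291,281) and (516,281). The neighbour tin is clear.

```bash
python3 - <<'E'
from h import *
g=lambda x,y:((x+.5)/1.5625-.5,(y+.5)/1.5625-.5)
a,b=onz('wrist4',g(291,281),.018),onz('wrist4',g(516,281),.018)
print('rim',a,b,np.linalg.norm(a-b)); yv=(b-a)[:2]; yaw=np.arctan2(yv[1],yv[0])-np.pi/2; print('yaw',yaw)
for yaw in(yaw,-.342):
  bx=np.array([np.cos(yaw),np.sin(yaw)]); print('nest from rim',((a+b)/2)[:2]-.039*bx)
n1,n2=onz('wrist4',g(365,274),.03),onz('wrist4',g(442,274),.03); print('nest edge',n1,n2,np.linalg.norm(n1-n2),((n1+n2)/2)[:2]-.033*bx)
# predicted far/near ridge pixels & packed tin check
for c in((.651,-.200),(.6515,-.2015)):
  c=np.array(c); by=np.array([-bx[1],bx[0]])
  for s in(-.033,0,.033): print(c,s,[((proj('wrist4',[*(c+s*bx+k*by),.03])+.5)*1.5625-.5).round(0) for k in(-.022,.022)])
# packed b: silhouette cols 340-474, rows 17-136
p=onz('wrist4',g(407,77),.05); print('packedB approx',p, 'pred', np.array([.651,-.2])-.068*bx)
# held tin centre from wrist silhouette: at plausible height
s=ctrl.read_state(); R=s['tcp_pos']
for dz in(.010,.0165,.022):
  a_=2.796; u=np.array([np.sin(a_),-np.cos(a_),0]); v=np.array([np.cos(a_),np.sin(a_),0]); z=np.array([0,0,1.])
  for dx in(-.003,0,.003):
    C=R+z*dz+v*dx
    P_=np.array([proj('wrist4',C+k*.03*u+.026*(v*np.cos(t)+z*np.sin(t))) for k in(-1,1) for t in np.linspace(0,6.28,60)])
    print(dz,dx,((P_.min(0)+.5)*1.5625-.5).round(0),((P_.max(0)+.5)*1.5625-.5).round(0))
E
```

```text
rim [ 0.66637251 -0.2777991   0.018     ] [ 0.7111279  -0.15130905  0.018     ] 0.13417442719352443
yaw -0.3400786598639389
nest from rim [ 0.65198379 -0.20154519]
nest from rim [ 0.65200886 -0.20147457]
nest edge [ 0.67453795 -0.23293205  0.03      ] [ 0.68916875 -0.19157841  0.03      ] 0.043865521566019285 [ 0.65076452 -0.20118796]
[ 0.651 -0.2  ] -0.033 [array([365., 153.]), array([448., 153.])]
[ 0.651 -0.2  ] 0 [array([366., 215.]), array([446., 215.])]
[ 0.651 -0.2  ] 0.033 [array([367., 274.]), array([444., 274.])]
[ 0.6515 -0.2015] -0.033 [array([363., 155.]), array([445., 155.])]
[ 0.6515 -0.2015] 0 [array([364., 217.]), array([444., 217.])]
[ 0.6515 -0.2015] 0.033 [array([365., 275.]), array([442., 275.])]
packedB approx [ 0.5871749 -0.1774157  0.05     ] pred [ 0.58693817 -0.17719471]
0.01 -0.003 [280. 338.] [524. 522.]
0.01 0 [279. 328.] [525. 513.]
0.01 0.003 [278. 319.] [526. 504.]
0.0165 -0.003 [273. 346.] [531. 539.]
0.0165 0 [272. 336.] [532. 530.]
0.0165 0.003 [272. 326.] [533. 520.]
0.022 -0.003 [267. 353.] [537. 555.]
0.022 0 [267. 343.] [538. 545.]
0.022 0.003 [266. 333.] [539. 536.]
```

Call:
move_arm --plan '[[0.05,[0.02,0.002,0],[0,0,-0.005]],[0.05,[0.0187,0,0],[0,0,0]],[0.05,[0,0,0.03],[0,0,0]],[0.05,[0,0,0.03],[0,0,0]],[0.05,[0,0,0.03],[0,0,0]]]'

```text
t: 8.83
tcp_pos: [0.6517, -0.2013, 0.08]
eef_rot: [-3.142, 0.003, 2.807]
force: [-0.6, -0.5, -1.7]
opening: 0.0597
gripper_force: 38.9
```

Call:
move_arm --plan '[[0.05,[0,0,0.02],[0,0,0]],[0.05,[0,0,0.01],[0,0,0]],[0.05,[0,0,0],[0,0,0]],[0.05,[0,0,0],[0,0,0]]]'

```text
t: 9.17
tcp_pos: [0.6516, -0.2013, 0.0501]
eef_rot: [-3.142, 0.0, 2.806]
force: [-0.2, -0.9, -1.0]
opening: 0.0597
gripper_force: 38.8
```

```bash
python3 - <<'E'
from h import *
s=ctrl.read_state(); print(s['t'],s['tcp_pos'],s['eef_rot'],s['force'],s['opening'])
E
```

```text
9.1667 [ 0.65163014 -0.20134791  0.05013308] [-3.14158488e+00  3.46863382e-05  2.80569784e+00] [-0.19016458 -0.93605836 -1.00415629] 0.05974711150856545
```

Call:
move_arm --plan '[[0.05,[0,0,0.01],[0,0,0]],[0.05,[0,0,0.007],[0,0,0]],[0.05,[0,0,0.004],[0,0,0]],[0.05,[0,0,0.002],[0,0,0]],[0.05,[0,0,0.001],[0,0,0]]]'

```text
t: 9.58
tcp_pos: [0.6513, -0.2013, 0.0251]
eef_rot: [3.142, -0.001, 2.805]
force: [-0.7, 0.2, -0.9]
opening: 0.0593
gripper_force: 38.8
```

Call:
move_arm --plan '[[0.05,[0,0,0.001],[0,0,0]],[0.05,[0,0,0.001],[0,0,0]],[0.05,[0,0,0],[0,0,0]]]'

```text
t: 9.83
tcp_pos: [0.652, -0.2015, 0.0243]
eef_rot: [-3.142, 0.002, 2.805]
force: [1.2, 0.5, -1.3]
opening: 0.0596
gripper_force: 39.0
```

Call:
move_arm --plan '[[0.05,[0,0,0.001],[0,0,0]],[0.05,[0,0,0],[0,0,0]],[0.05,[0,0,0],[0,0,0]]]'

```text
t: 10.08
tcp_pos: [0.6524, -0.2017, 0.0238]
eef_rot: [3.142, 0.003, 2.805]
force: [2.5, -1.2, 3.5]
opening: 0.0599
gripper_force: 39.3
```

Contact is felt at the expected height (0.0238 against 0.0235 predicted). One last settle, then releasing gently.

Call:
move_arm --plan '[[0.05,[0,0,0.0007],[0,0,0]],[0.05,[0,0,0],[0,0,0]]]' --squeeze 20

```text
t: 10.25
tcp_pos: [0.6526, -0.2017, 0.0235]
eef_rot: [3.142, 0.003, 2.805]
force: [3.0, -0.4, 4.7]
opening: 0.0596
gripper_force: 39.6
```

Call:
move_arm --plan '[[0.061,[0,0,0],[0,0,0]],[0.064,[0,0,0],[0,0,0]],[0.07,[0,0,0],[0,0,0]],[0.078,[0,0,0],[0,0,0]],[0.08,[0,0,0],[0,0,0]]]'

```text
t: 10.67
tcp_pos: [0.6511, -0.2012, 0.0213]
eef_rot: [-3.142, -0.001, 2.805]
force: [-0.4, -0.0, 0.2]
opening: 0.0798
gripper_force: 0.0
```

Call:
move_arm --plan '[[0.08,[0,0,0],[0,0,0]],[0.08,[0,0,-0.01],[0,0,0]],[0.08,[0,0,-0.02],[0,0,0]],[0.08,[0,0,-0.04],[0,0,0]],[0.08,[0,0,-0.04],[0,0,0]]]'

```text
t: 11.08
tcp_pos: [0.6503, -0.2009, 0.1316]
eef_rot: [3.142, -0.004, 2.805]
force: [1.1, -0.2, 0.4]
opening: 0.0799
gripper_force: 0.0
```

Call:
move_arm --plan '[[0.08,[-0.02,0,-0.03],[0,0,0]],[0.08,[-0.018,0,-0.005],[0,0,0]],[0.08,[0,0,0],[0,0,0]],[0.08,[0,0,0],[0,0,0]]]'

```text
t: 11.42
tcp_pos: [0.6878, -0.2141, 0.1676]
eef_rot: [-3.142, 0.001, 2.805]
force: [-0.1, 0.9, -0.4]
opening: 0.0801
gripper_force: 0.0
```

```bash
python3 - <<'E'
from h import *
s=ctrl.read_state(); print(s['t'],s['tcp_pos'],s['eef_rot'],s['force'],s['opening'])
for n in('scene','side','wrist'): snap(n,n+'5')
def cr(f,x,y): return cv2.resize(cv2.imread(f'pics/{f}.png')[y:y+75,x:x+100],(400,300),interpolation=cv2.INTER_CUBIC)
w=cv2.imread('pics/wrist5.png')[0:150,150:350]
cv2.imwrite('pics/m5.png',np.vstack([np.hstack([cr('scene5',160,190),cr('side5',245,218)]),np.hstack([cv2.resize(w,(400,300)),cv2.resize(cv2.imread('pics/scene5.png'),(400,300))])]))
E
```

```text
11.4167 [ 0.68777651 -0.21409621  0.16756553] [-3.14155348e+00  7.72191536e-04  2.80477881e+00] [-0.12191573  0.85338689 -0.38684644] 0.08006357774725394
```

View pics/m5.png

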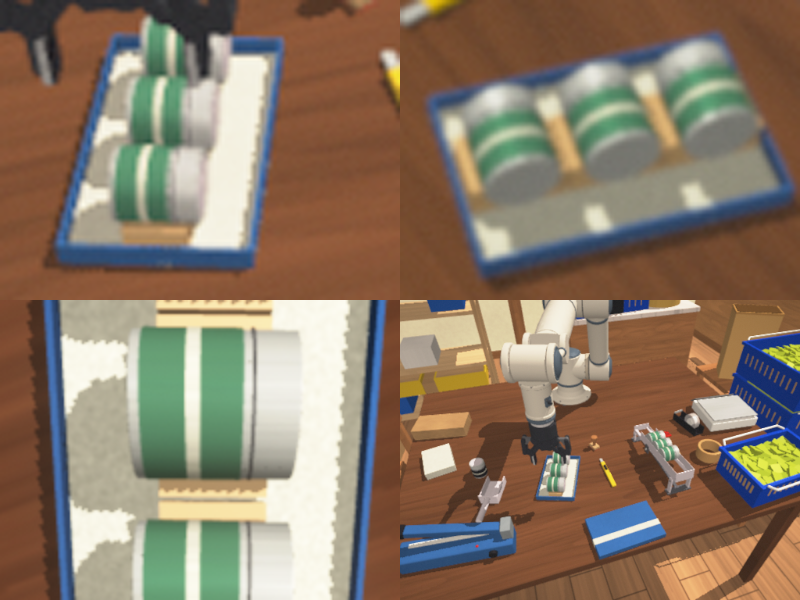

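The fed tin lies level in the nest, in line with its neighbours (wrist crop columns 133–295 against 130–301). The arm is clear of everything and the other objects are undisturbed.

```bash
python3 -c "
from workcell import ctrl
print(ctrl.finish_job())"
```

```text
the job is handed in; nothing more can be done
None
```

I fed one tin, the rocker came back up by itself, and I laid the tin centred in the empty nest by about 11 s on the robot clock. In the last pictures it lay level with its neighbours, within about 1 mm; the job is handed in but returned no verdict.

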